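# Take the keeper bar off the copper coil's nest

### The job

Two coils are each locked in a nest by a yellow keeper bar that lies across them in two open-topped U brackets. Free the copper-coloured coil: lift its keeper bar level and straight up out of both brackets, then lay it gently, the same way up, along the middle of the blue mat, wholly on it, and let go. Leave the copper coil where it is, and the dark red coil locked under its own bar.

Things in the scene. Friction and masses are not known exactly. Their poses are not given: they have to be found in the camera images.
- bar: Yellow keeper bar to remove (over the copper-coloured coil), 170 x 16 x 16 mm, 0.17 to 0.35 kg, balanced at its middle. There a black rubber grip, 46 mm long and 20 mm wide, 1 to 17 mm above the underside: pinch it from above across the 20 mm. Origin: middle of the underside; y along the bar, z up. It starts level in two U brackets, underside 58 mm above the table, nothing beside the grip.
- coil: Copper-coloured wound ring, 61 x 70 x 24 mm, loose on a seat under the bar's middle, its top 32 mm above the table; origin: centre of its underside. Its nest, fixed: grey base plate 100 x 156 mm with two steel U brackets 60 mm either side of the bar's middle, 8 mm thick, open-topped slots 24 mm wide, tops 82 mm above the table.
- other_bar: An identical yellow bar in an identical nest, over the dark red coil (that coil is fixed); it must stay in its brackets. Origin and axes as for the bar to remove. The tall winding machine behind overhangs the table right of the middle from about 0.5 m ahead of the robot: cross there nearer to the robot, within 0.4 m of its axis.
- mat: Flat blue mat fixed on the table, 120 mm (x) by 220 mm (y), 4 mm thick; origin: centre of its underside, so its top is 4 mm above the origin. Its y axis runs along its length: the bar is to lie along it.
Mind the look-alikes: they are no part of the job. Leave any green or turquoise look-alike of the coil alone.

How it is judged:
On the way:
1. the bar is lifted straight up: underside over 84 mm above the table, middle within 30 mm of the coil seen from above, tilted under 15 degrees (height (world z) of bar above 0.084 m and horizontal distance between bar and coil below 0.03 m and angle between bar's own z axis and vertical below 0.26 rad), for 0.05 s.
At the end, for the whole second after the job is handed in: The bar lies at rest flat on the mat, the same way up: its middle within 36 mm of the mat's centre across the mat and within 24 mm along it, its direction within 15 degrees of the mat's length; the coil and the other bar are within 15 mm of where they started (x of bar in the frame of mat between -0.036 and 0.036 m and y of bar in the frame of mat between -0.024 and 0.024 m and angle between the y axis of bar and the y axis of mat, either way round below 0.27 rad and height (world z) of bar below 0.01 m and angle between bar's own z axis and vertical below 0.12 rad and linear speed of bar below 0.02 m/s and distance of each of coil, other_bar from where it was at the start of the episode below 0.015 m); the robot touches nothing.
It fails at once if the other bar is moved more than 15 mm (distance of other_bar from where it was at the start of the episode above 0.015 m).
It fails at once if the copper coil is moved more than 15 mm (distance of coil from where it was at the start of the episode above 0.015 m).
It fails at once if the bar is dropped or thrown (moves faster than 0.6 m/s, a fall of about 18 mm, while the fingers do not hold it) (contact force between the fingers and bar below 0.2 N and linear speed of bar above 0.6 m/s).
It also fails if it takes over 48 s, if anything falls off the work surface, if the arm or the gripper's body presses on something with over 40 N, if the wrist force passes 120 N, or if a joint passes its speed limit or range.

### The arm

A 6-joint arm with a two-finger parallel gripper is mounted at the origin on a cart in front of the work surface, level with it; the furniture and walls round the work are solid. World frame = base frame: x ahead of the robot, y to its left, z up, the work surface at z = 0. Lengths are in m, angles in rad, forces in N, time in s.
With the tool pointing down it reaches from about 0.375 to 0.9 m from the base axis. Payload 3.1 kg.
Tool frame: the origin (TCP) lies midway between the tips of the shut fingers; the grasp point (between the pads) lies bot.hold_point_z behind it (bot.hold_point_z is the distance from the TCP to the grasp point, in m); z points along the fingers, y is the line along which they close (so a half turn about z gives the same grasp; the last joint's range is limited). The gripper opens to 87 mm and grips with 3 to 60 N. Pads are 19 mm wide; open, the fingers measure 117 mm over their backs; the gripper's body (75 mm by 190 mm) begins 51 mm behind the grasp point.
Start: joints at [-1.458, 0.527, 1.433, -0, 1.181, -0.178], TCP at [0.18, -0.599, 0.223] pointing down, gripper open.
Joint ranges: [-3.08, 3.08], [-0.75, 2.2], [0.22, 2.44], [-1.43, 4.57], [0, 2.65], [-2.85, 2.85]. Speed limits (rad/s): [2.79, 2.79, 3.14, 3.14, 3.14, 3.14].

### API

Orientations are given as a unit quaternion [w, x, y, z].
In Python, from bench import monitor, snapshot, get_calibration, bot gives the robot as it stands. The module is installed in compiled form; this text tells all that it offers.
- The arm moves only by the tool servo_tool, never from a script. Its argument "rows" is a list that holds one entry, the list of rows, each a list of 5 numbers: the shift along the tool's x, y, z in m, then the turn about the tool's z in rad, then the finger opening in m, from 0 to 0.087. In form: [[[x, y, z, turn, jaw], ...]]. A call has 1 to 20 rows; each row is the pose to reach, as a shift and turn from the pose commanded when the call began, along the tool's axes at that moment; what a row does not reach only later rows make up. A row lasts 1/12 s, in which the tool goes at most 41.7 mm and 7.16 degrees, less where a joint would pass 70% of its speed; a pose out of reach is approached as far as the arm can. A call with a gripper value outside its range is refused whole. The fingers move at their own pace and stop on an object; the grip force is fixed at half the most. Time passes only in rows, so rows that repeat a pose let the fingers close. It gives the time, the measured TCP pose, the force, the opening and the grip force at its end, in the units of the state.
- monitor.observe(): the state, without advancing time (a new reading comes with each control period).
- snapshot(name): name is "side" or "top"; returns the picture (480x640x3 uint8, red, green, blue); there is no depth.
- get_calibration(name): a dict with "vfov" (degrees; the focal length in pixels is half the picture's height over the tangent of half this angle, whatever the lens; pixels are square), "cx", "cy" (the principal point, pixels), "position" and "attitude" of the camera in the world. Camera axes: x right, y up, looking along -z (the intrinsics and any distortion apply to the point x, -y, -z); pixel columns grow to the right and rows downward; lengths in m; the calibration is good to about 2 mm. A picture is of the moment at which its call begins. get_calibration takes no time and is no camera call.
- bot.close_job(): hands the job in; it is judged then, once.
The state is a dict: "time_s": time; "joint_pos": joint angles; "joint_vel": joint speeds; "effort": joint torques, N m; "ee_pos": TCP position; "ee_rot": TCP orientation; "ft_force": force on the tool from outside, world axes, zero at the start; "ft_torque": the same for the moment, N m; "finger_gap": opening from 0.0 (shut) to 1.0 (fully open); "finger_force": force on a finger pad.
Only numpy, scipy, OpenCV 4.12 (cv2) and the standard library are available. Lean on these libraries where they do the work, as an engineer would, in place of code of your own. Each camera call takes 0.05 s, during which the arm holds its last target. There are 200 camera calls.

## Working session

There is one attempt and no reset: what is moved stays moved. The work goes in short steps, Python scripts to look and compute and a tool call to move; the robot and the scene stay as the last step left them, time stands still between calls to the robot, and variables do not carry over. Pictures are saved under pics/ and viewed, at most 10 in all, crops included, and the job is handed in when it is done.

Besides the shell and the picture viewer there is one more tool, called after "Request:" as name([rows], argument=value, ...), one row to a line, values as JSON. servo_tool: Moves the arm, as the interface text tells. Its arguments: {"type":"object","properties":{"rows":{"type":"array","items":{"type":"array","items":{"type":"array","items":{"type":"number"}}}}},"required":["rows"]}

```bash
mkdir -p pics
python3 - <<'E'
from bench import monitor, snapshot, get_calibration, bot
import cv2
for n in("side","top"):
    im=snapshot(n); cv2.imwrite(f"pics/{n}0.png",im[:,:,::-1]); print(n,get_calibration(n))
s=monitor.observe(); print(s, bot.hold_point_z)
E
```

```text
side {'vfov': 49.93345937335212, 'cx': 320.4047678891129, 'cy': 240.15954047297186, 'position': array([0.29617728, 1.00845182, 0.85425781]), 'attitude': array([-0.15117354, -0.0645829 ,  0.43660216,  0.88450787])}
top {'vfov': 46.34590307948703, 'cx': 322.059905989844, 'cy': 246.37948355799898, 'position': array([-0.04170262, -0.0469221 ,  1.2816526 ]), 'attitude': array([ 0.72743322,  0.18703883, -0.16654449, -0.63884295])}
{'time_s': 0.1, 'joint_pos': array([-1.45751866e+00,  5.28392636e-01,  1.43376324e+00,  1.22013720e-05,
        1.18138193e+00, -1.78515690e-01]), 'joint_vel': array([ 0.0013862 , -0.00219656, -0.00225349, -0.00077558,  0.00178628,
        0.00099027]), 'effort': array([-6.84959673e-05, -4.40984023e+01, -1.77151233e+01,  6.33804803e-02,
        5.33924368e-02, -5.84303302e-05]), 'ee_pos': array([ 0.17974161, -0.59791964,  0.22166101]), 'ee_rot': array([-9.71873545e-04,  9.89375814e-01,  1.45377277e-01,  3.73574851e-05]), 'ft_force': array([ 0.72026678,  0.35538079, -0.66216632]), 'ft_torque': array([ 0.01540069, -0.02566508,  0.04678747]), 'finger_force': 0.0, 'finger_gap': 1.0008716053599356} 0.0187
```

View pics/top0.png

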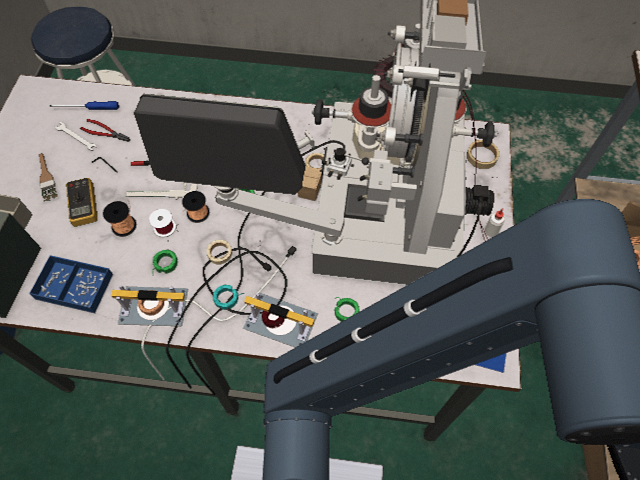

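View pics/side0.png

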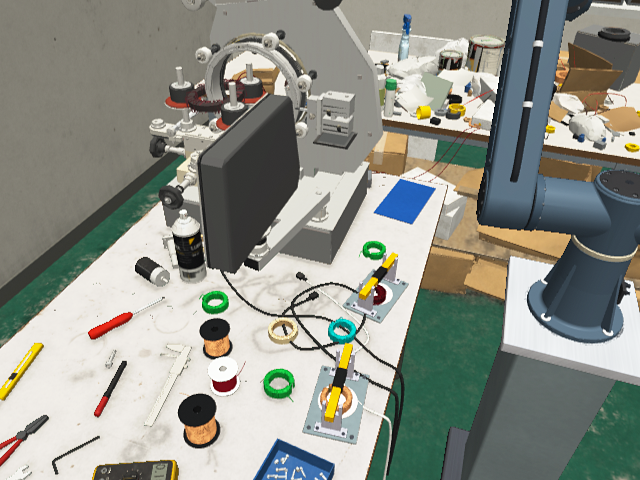

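The top view shows the copper nest at about (150,300) and the dark red nest at about (278,315). In the side view the copper nest is at (340,383), the red one at (378,280), and the mat at (404,200). Next I measure.

```bash
cat > h.py <<'E'
import numpy as np, cv2
from scipy.spatial.transform import Rotation as R
from bench import get_calibration
def ray(n,uv):
    c=get_calibration(n); f=240/np.tan(np.radians(c["vfov"]/2)); q=c["attitude"]
    uv=np.atleast_2d(uv).astype(float)
    d=np.c_[(uv[:,0]-c["cx"])/f,-(uv[:,1]-c["cy"])/f,-np.ones(len(uv))]
    return c["position"],R.from_quat(q[[1,2,3,0]]).apply(d)
def plane(n,uv,z):
    p,d=ray(n,uv); return p+d*((z-p[2])/d[:,2])[:,None]
def tri(a,ua,b,ub):
    p,d=ray(a,ua);q,e=ray(b,ub);d=d[0];e=e[0]
    t=np.linalg.lstsq(np.c_[d,-e],q-p,rcond=None)[0]; x,y=p+t[0]*d,q+t[1]*e
    return (x+y)/2,np.linalg.norm(x-y)
def blobs(im,lo,hi,box,amin=30):
    m=cv2.inRange(cv2.cvtColor(im,cv2.COLOR_RGB2HSV),lo,hi)
    k=np.zeros_like(m);x0,y0,x1,y1=box;k[y0:y1,x0:x1]=m[y0:y1,x0:x1]
    n,l,s,c=cv2.connectedComponentsWithStats(k)
    return [(s[i,4],c[i].round(1),s[i,:4],l==i) for i in range(1,n) if s[i,4]>=amin]
E
python3 - <<'E'
from h import *
Y=((18,120,120),(35,255,255))
for n,boxes in(("top",[(105,280,195,330),(235,285,320,350)]),("side",[(315,330,370,440),(350,245,410,310)])):
    im=cv2.imread(f"pics/{n}0.png")[:,:,::-1].copy()
    for b in boxes:
        bl=blobs(im,*Y,b)
        for a in bl: print(n,a[:3],plane(n,a[1],.068)[0].round(4))
        m=sum(a[3] for a in bl); pts=np.argwhere(m)[:,::-1].astype(np.float32)
        w=plane(n,pts,.070)[:,:2]; r=cv2.minAreaRect(w.astype(np.float32)*1000); print(' rect',r)
im=cv2.imread("pics/side0.png")[:,:,::-1].copy()
for a in blobs(im,(100,120,80),(125,255,255),(360,165,450,235)):
    c=cv2.findContours(a[3].astype(np.uint8),0,1)[0][0]
    r=cv2.minAreaRect((plane("side",c[:,0],.004)[:,:2]*1000).astype(np.float32)); print("mat",r)
im=cv2.imread("pics/top0.png")[:,:,::-1].copy()
cv2.imwrite("pics/c.png",np.hstack([cv2.resize(im[275:335,100:200],None,fx=4,fy=4),]) [:,:,::-1])
s=cv2.imread("pics/side0.png")[325:445,295:375]
cv2.imwrite("pics/c.png",np.hstack([cv2.resize(cv2.imread("pics/top0.png")[275:335,100:200],(450,270)),cv2.resize(s,(180,270))]))
E
```

```text
top (np.int32(169), array([124.6, 293. ]), array([111, 290,  28,   7], dtype=int32)) [0.4406 0.4819 0.068 ]
top (np.int32(170), array([169.6, 295. ]), array([156, 292,  28,   7], dtype=int32)) [0.4493 0.3752 0.068 ]
 rect ((444.0483093261719, 427.4960632324219), (16.38611602783203, 170.2030792236328), 4.5745015144348145)
top (np.int32(175), array([257.3, 302.6]), array([245, 296,  26,  14], dtype=int32)) [0.457  0.1666 0.068 ]
top (np.int32(186), array([300. , 317.6]), array([287, 311,  27,  14], dtype=int32)) [0.4328 0.0618 0.068 ]
 rect ((443.1483459472656, 114.19447326660156), (170.3881378173828, 19.66655921936035), 77.62648010253906)
side (np.int32(218), array([345.5, 355.7]), array([339, 343,  14,  26], dtype=int32)) [0.4489 0.369  0.068 ]
side (np.int32(340), array([332.2, 404.1]), array([324, 386,  17,  37], dtype=int32)) [0.4399 0.4812 0.068 ]
 rect ((443.80499267578125, 427.79296875), (17.39302635192871, 179.97474670410156), 4.537407875061035)
side (np.int32(131), array([389.5, 260.9]), array([382, 253,  16,  18], dtype=int32)) [0.4325 0.0584 0.068 ]
side (np.int32(204), array([367.8, 287.9]), array([359, 277,  19,  23], dtype=int32)) [0.4572 0.1676 0.068 ]
 rect ((444.3995361328125, 117.5423355102539), (183.01486206054688, 21.529348373413086), 77.14788818359375)
mat ((463.26708984375, -319.49273681640625), (217.67662048339844, 118.64704895019531), 81.20053100585938)
```

View pics/c.png

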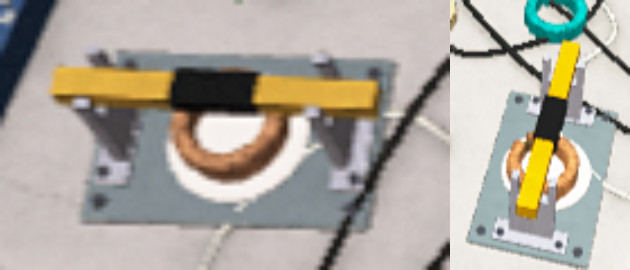

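The crop shows both yellow halves of the target bar and its black grip clearly. The bar centre is about (0.444, 0.427) with yaw 4.6°. The mat centre is about (0.463, -0.319) with yaw -8.8°. I'll plan the retract, arc and approach in tool axes.

```bash
cat >> h.py <<'E'
def toolrows(pts):
    from bench import monitor
    s=monitor.observe(); Rm=R.from_quat(s["ee_rot"][[1,2,3,0]])
    y=Rm.as_matrix()[:,1]; print("pos",s["ee_pos"].round(4),"tool y deg",np.degrees(np.arctan2(y[1],y[0])).round(2),"tilt",Rm.as_matrix()[2,2].round(5),"F",s["ft_force"].round(1),"t",s["time_s"])
    for p in pts: print(np.round(Rm.inv().apply(np.array(p)-s["ee_pos"]),4).tolist())
E
python3 - <<'E'
from h import *
a=np.radians(np.arange(-73,47,6))
toolrows([(.39*np.cos(t),.39*np.sin(t),.2217) for t in a]+[(.444,.427,.2217)])
print(plane("top",[(313,272),(313,250),(460,280)],0).round(3),plane("side",[(335,258),(375,190),(250,272)],0).round(3), plane("top",[(313,250)],.1))
E
```

```text
pos [ 0.1797 -0.5979  0.2217] tool y deg -73.28 tilt -1.0 F [ 0.7  0.4 -0.7] t 0.1
[0.0018, -0.2344, 0.0004]
[0.0425, -0.2367, 0.0004]
[0.0828, -0.2433, 0.0005]
[0.1222, -0.254, 0.0005]
[0.1602, -0.2689, 0.0005]
[0.1965, -0.2876, 0.0006]
[0.2306, -0.31, 0.0006]
[0.2622, -0.3358, 0.0007]
[0.291, -0.3648, 0.0008]
[0.3165, -0.3967, 0.0008]
[0.3386, -0.431, 0.0009]
[0.3569, -0.4675, 0.001]
[0.3714, -0.5057, 0.0011]
[0.3817, -0.5451, 0.0011]
[0.3879, -0.5855, 0.0012]
[0.3899, -0.6263, 0.0013]
[0.3875, -0.667, 0.0014]
[0.3809, -0.7073, 0.0014]
[0.3702, -0.7467, 0.0015]
[0.3554, -0.7847, 0.0016]
[0.5479, -0.9056, 0.0019]
[[ 0.587  0.053  0.   ]
 [ 0.65   0.062  0.   ]
 [ 0.613 -0.319  0.   ]] [[ 0.581  0.014 -0.   ]
 [ 0.564 -0.346  0.   ]
 [ 0.764  0.139  0.   ]] [[0.59588243 0.0535275  0.1       ]]
```

Request:
servo_tool([
  [[0, -0.04, 0, 0, 0.087], [0, -0.08, 0, 0, 0.087], [0, -0.12, 0, 0, 0.087], [0, -0.16, 0, 0, 0.087], [0, -0.2, 0, 0, 0.087], [0.002, -0.234, 0, 0, 0.087], [0.0425, -0.237, 0, -0.1, 0.087], [0.083, -0.243, 0, -0.2, 0.087], [0.122, -0.254, 0, -0.3, 0.087], [0.16, -0.269, 0, -0.4, 0.087], [0.1965, -0.288, 0, -0.5, 0.087], [0.2306, -0.31, 0, -0.6, 0.087], [0.262, -0.336, 0, -0.7, 0.087], [0.291, -0.365, 0, -0.8, 0.087], [0.3165, -0.397, 0, -0.9, 0.087], [0.3386, -0.431, 0, -1.0, 0.087], [0.357, -0.4675, 0, -1.1, 0.087], [0.3714, -0.506, 0, -1.2, 0.087], [0.3817, -0.545, 0, -1.3, 0.087], [0.3817, -0.545, 0, -1.36, 0.087]],
])

```text
time_s: 1.77
ee_pos: [0.3862, 0.04, 0.2222]
ee_rot: [-0.002, 0.673, 0.74, 0.0]
ft_force: [-0.6, -0.5, -0.5]
finger_gap: 1.002
finger_force: 0.0
```

Run:
```python
from h import *
a=np.radians(np.arange(11,44,6))
toolrows([(.39*np.cos(t),.39*np.sin(t),.19) for t in a]+[(.444,.427,.17)])
```

```text
pos [0.3862 0.04   0.2222] tool y deg 5.39 tilt -0.99999 F [-0.6 -0.5 -0.5] t 1.7667
[0.0345, 0.0, 0.0323]
[0.0748, -0.0061, 0.0325]
[0.1144, -0.0164, 0.0326]
[0.1526, -0.0308, 0.0328]
[0.1891, -0.049, 0.033]
[0.2234, -0.071, 0.0332]
[0.3797, 0.0941, 0.0533]
```

Request:
servo_tool([
  [[0.0345, 0, 0, 0.014, 0.087], [0.075, -0.006, 0, 0.014, 0.087], [0.114, -0.016, 0, 0.014, 0.087], [0.153, -0.031, 0, 0.014, 0.087], [0.189, -0.03, 0, 0.014, 0.087], [0.223, -0.01, 0.01, 0.014, 0.087], [0.257, 0.01, 0.02, 0.014, 0.087], [0.291, 0.03, 0.03, 0.014, 0.087], [0.325, 0.052, 0.04, 0.014, 0.087], [0.359, 0.074, 0.05, 0.014, 0.087], [0.38, 0.094, 0.053, 0.014, 0.087], [0.38, 0.094, 0.053, 0.014, 0.087], [0.38, 0.094, 0.053, 0.014, 0.087]],
])

```text
time_s: 2.85
ee_pos: [0.4516, 0.4203, 0.1683]
ee_rot: [-0.0, 0.683, 0.731, -0.001]
ft_force: [-0.1, -0.9, 0.7]
finger_gap: 0.998
finger_force: 0.0
```

Run:
```python
from h import *
from bench import snapshot
t=snapshot("top");s=snapshot("side")
cv2.imwrite("pics/d.png",np.hstack([cv2.resize(t[200:350,60:240],(480,400)),cv2.resize(s[250:450,260:420],(320,400))])[:,:,::-1])
toolrows([(.444,.427,.0605)])
```

```text
pos [0.4504 0.4185 0.1689] tool y deg 3.84 tilt -1.0 F [ 0.2 -0.1  0.4] t 2.95
[0.009, -0.0055, 0.1084]
```

View pics/d.png

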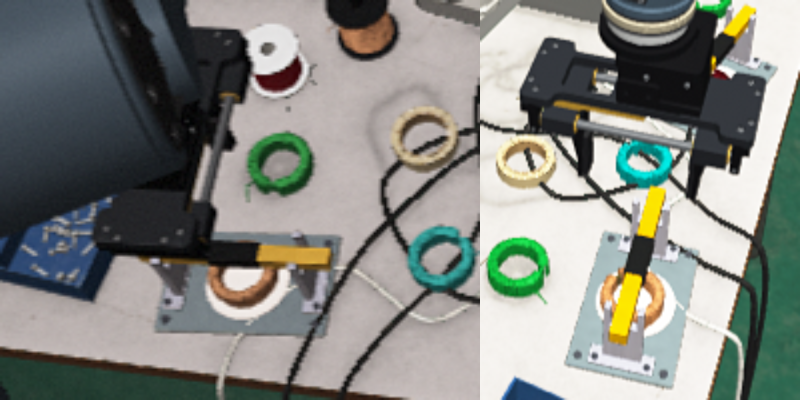

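The top and side views show the open gripper square over the bar, with fingers either side of the grip in the side view near (560..690,180) px. Descending with the small correction.

Request:
servo_tool([
  [[0.009, -0.0055, 0, -0.013, 0.087], [0.009, -0.0055, 0.02, -0.013, 0.087], [0.009, -0.0055, 0.045, -0.013, 0.087], [0.009, -0.0055, 0.07, -0.013, 0.087], [0.009, -0.0055, 0.09, -0.013, 0.087], [0.009, -0.0055, 0.1, -0.013, 0.087], [0.009, -0.0055, 0.109, -0.013, 0.087], [0.009, -0.0055, 0.109, -0.013, 0.087], [0.009, -0.0055, 0.109, -0.013, 0.087]],
])

```text
time_s: 3.7
ee_pos: [0.4456, 0.4283, 0.0612]
ee_rot: [0.0, 0.678, 0.735, 0.0]
ft_force: [-0.7, 1.2, 0.9]
finger_gap: 1.002
finger_force: 0.0
```

Run:
```python
from h import *
from bench import snapshot
s=snapshot("side")
cv2.imwrite("pics/e.png",cv2.resize(s[290:450,260:420],(600,600))[:,:,::-1])
toolrows([(.444,.427,.060)])
```

```text
pos [0.4461 0.4286 0.0617] tool y deg 4.58 tilt -1.0 F [ 0.  -0.4  0.8] t 3.75
[-0.0014, -0.0022, 0.0017]
```

View pics/e.png

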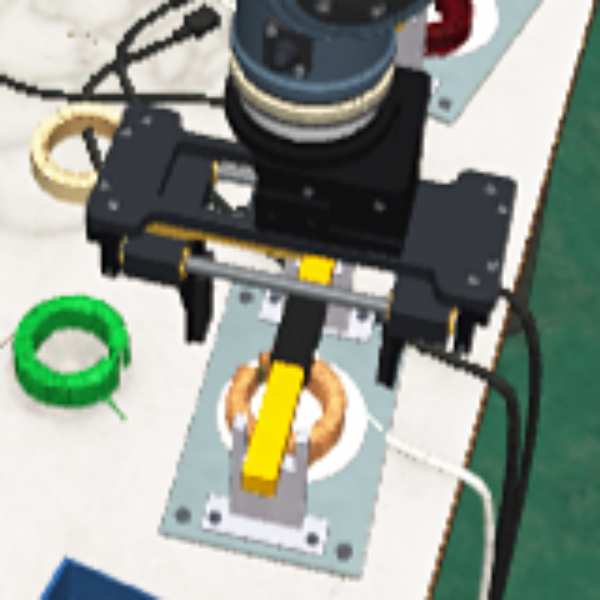

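The fingers at (197,310) and (392,350) straddle the black grip at (303,325), centred. Closing.

Request:
servo_tool([
  [[-0.0014, -0.0022, 0.0015, 0, 0.087], [-0.0014, -0.0022, 0.0015, 0, 0.06], [-0.0014, -0.0022, 0.0015, 0, 0.04], [-0.0014, -0.0022, 0.0015, 0, 0.03], [-0.0014, -0.0022, 0.0015, 0, 0.022], [-0.0014, -0.0022, 0.0015, 0, 0.01], [-0.0014, -0.0022, 0.0015, 0, 0], [-0.0014, -0.0022, 0.0015, 0, 0], [-0.0014, -0.0022, 0.0015, 0, 0], [-0.0014, -0.0022, 0.0015, 0, 0]],
])

```text
time_s: 4.58
ee_pos: [0.4434, 0.4266, 0.059]
ee_rot: [-0.0, 0.678, 0.735, -0.0]
ft_force: [0.4, 0.1, 0.7]
finger_gap: 0.402
finger_force: 0.0
```

Request:
servo_tool([
  [[0, 0, 0, 0, 0], [0, 0, 0, 0, 0], [0, 0, 0, 0, 0], [0, 0, 0, 0, 0], [0, 0, 0, 0, 0], [0, 0, 0, 0, 0], [0, 0, 0, 0, 0], [0, 0, 0, 0, 0]],
])

```text
time_s: 5.25
ee_pos: [0.4435, 0.4267, 0.0591]
ee_rot: [0.0, 0.678, 0.735, 0.0]
ft_force: [-0.1, 0.3, -0.3]
finger_gap: 0.227
finger_force: 30.0
```

Request:
servo_tool([
  [[0, 0, -0.003, 0, 0], [0, 0, -0.008, 0, 0], [0, 0, -0.014, 0, 0], [0, 0, -0.02, 0, 0], [0, 0, -0.027, 0, 0], [0, 0, -0.035, 0, 0], [0, 0, -0.045, 0, 0], [0, 0, -0.055, 0, 0], [0, 0, -0.065, 0, 0], [0, 0, -0.08, 0, 0], [0, 0, -0.095, 0, 0], [0, 0, -0.11, 0, 0], [0, 0, -0.12, 0, 0], [0, 0, -0.12, 0, 0], [0, 0, -0.12, 0, 0]],
])

```text
time_s: 6.5
ee_pos: [0.4436, 0.4268, 0.1799]
ee_rot: [0.0, 0.678, 0.735, 0.001]
ft_force: [0.2, -0.7, -3.3]
finger_gap: 0.228
finger_force: 30.0
```

Run:
```python
from h import *
from bench import snapshot
t=snapshot("top");s=snapshot("side")
cv2.imwrite("pics/f.png",np.hstack([cv2.resize(t[200:350,60:240],(480,400)),cv2.resize(s[250:450,260:420],(320,400))])[:,:,::-1])
a=np.radians(np.arange(34,-33,-5.5))
toolrows([(.39*np.cos(t),.39*np.sin(t),.178) for t in a]+[(.463,-.319,.178)])
```

```text
pos [0.4427 0.4262 0.1783] tool y deg 4.58 tilt -1.0 F [-0.3 -0.2 -2.7] t 6.6
[-0.1979, -0.1356, 0.0007]
[-0.2313, -0.1188, 0.0007]
[-0.2662, -0.1053, 0.0007]
[-0.3022, -0.0952, 0.0007]
[-0.3391, -0.0886, 0.0007]
[-0.3764, -0.0856, 0.0008]
[-0.4138, -0.0861, 0.0008]
[-0.451, -0.0902, 0.0009]
[-0.4876, -0.0979, 0.0009]
[-0.5233, -0.1091, 0.001]
[-0.5578, -0.1236, 0.001]
[-0.5908, -0.1414, 0.0011]
[-0.6219, -0.1622, 0.0011]
[-0.7444, -0.0393, 0.001]
```

View pics/f.png

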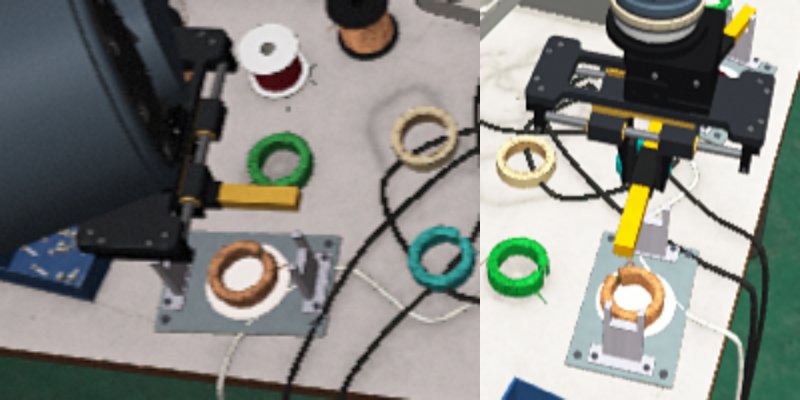

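The bar is lifted clear and level, with the copper coil still seated at about (243,272). Now I carry it round near the robot.

Request:
servo_tool([
  [[-0.02, -0.014, 0, 0, 0], [-0.05, -0.034, 0, 0, 0], [-0.08, -0.055, 0, 0, 0], [-0.11, -0.075, 0, 0, 0], [-0.14, -0.096, 0, 0, 0], [-0.17, -0.116, 0, 0, 0], [-0.2, -0.13, 0, 0, 0], [-0.231, -0.119, 0, 0, 0], [-0.266, -0.105, 0, 0, 0], [-0.302, -0.095, 0, 0, 0], [-0.339, -0.089, 0, 0.03, 0], [-0.376, -0.086, 0, 0.06, 0], [-0.414, -0.086, 0, 0.09, 0], [-0.451, -0.09, 0, 0.12, 0], [-0.488, -0.098, 0, 0.15, 0], [-0.523, -0.109, 0, 0.18, 0], [-0.558, -0.124, 0, 0.21, 0], [-0.591, -0.141, 0, 0.234, 0], [-0.622, -0.162, 0, 0.234, 0], [-0.622, -0.162, 0, 0.234, 0]],
])

```text
time_s: 8.27
ee_pos: [0.3302, -0.213, 0.1788]
ee_rot: [0.002, 0.762, 0.648, -0.001]
ft_force: [0.4, -0.4, -2.6]
finger_gap: 0.229
finger_force: 30.0
```

Run:
```python
from h import *
from bench import snapshot
t=snapshot("top");s=snapshot("side")
cv2.imwrite("pics/g.png",np.hstack([cv2.resize(t[200:440,260:580],(480,360)),cv2.resize(s[100:280,300:460],(320,360))])[:,:,::-1])
toolrows([(.463,-.319,.178),(.463,-.319,.0065)])
for a in blobs(s,(100,120,80),(125,255,255),(360,165,450,235)):
    c=cv2.findContours(a[3].astype(np.uint8),0,1)[0][0]
    print("mat",cv2.minAreaRect((plane("side",c[:,0],.004)[:,:2]*1000).astype(np.float32)))
```

```text
pos [ 0.3307 -0.2073  0.1785] tool y deg -9.1 tilt -1.0 F [ 0.1  0.2 -2.4] t 8.3667
[-0.0893, 0.1483, 0.0003]
[-0.0895, 0.1485, 0.1718]
mat ((463.225341796875, -319.47088623046875), (217.69033813476562, 117.01945495605469), 81.16686248779297)
```

View pics/g.png

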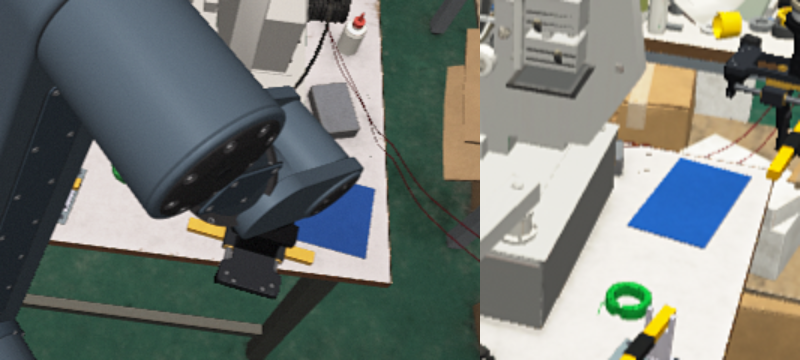

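The bar is held level and approaching the fully visible mat, at about (690,205) in the side crop, with the machine clear of it. Moving over the mat.

Request:
servo_tool([
  [[-0.015, 0.025, 0, 0, 0], [-0.033, 0.055, 0, 0, 0], [-0.051, 0.085, 0, 0, 0], [-0.069, 0.115, 0, 0, 0], [-0.084, 0.14, 0.01, 0, 0], [-0.0895, 0.1485, 0.03, 0, 0], [-0.0895, 0.1485, 0.055, 0, 0], [-0.0895, 0.1485, 0.08, 0, 0], [-0.0895, 0.1485, 0.105, 0, 0], [-0.0895, 0.1485, 0.12, 0, 0], [-0.0895, 0.1485, 0.13, 0, 0], [-0.0895, 0.1485, 0.13, 0, 0], [-0.0895, 0.1485, 0.13, 0, 0]],
])

```text
time_s: 9.45
ee_pos: [0.465, -0.3161, 0.0487]
ee_rot: [-0.001, 0.759, 0.651, 0.0]
ft_force: [0.1, -0.1, -1.4]
finger_gap: 0.226
finger_force: 30.0
```

Run:
```python
from h import *
from bench import snapshot
s=snapshot("side")
cv2.imwrite("pics/h.png",cv2.resize(s[120:260,340:480],(560,560))[:,:,::-1])
toolrows([(.463,-.319,.0065)])
```

```text
pos [ 0.4654 -0.317   0.0495] tool y deg -8.75 tilt -1.0 F [-0.2  0.2 -2.3] t 9.5
[-0.0023, -0.0021, 0.043]
```

View pics/h.png

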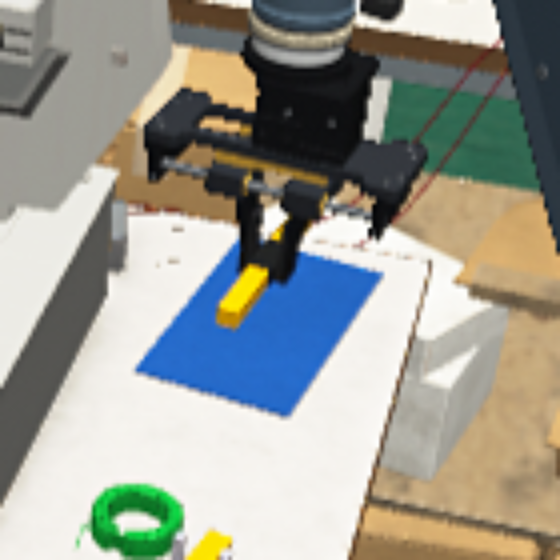

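The bar hangs aligned over the mat, with its near end at (235,310). Lowering.

Request:
servo_tool([
  [[-0.0023, -0.002, 0.01, 0, 0], [-0.0023, -0.002, 0.02, 0, 0], [-0.0023, -0.002, 0.03, 0, 0], [-0.0023, -0.002, 0.036, 0, 0], [-0.0023, -0.002, 0.039, 0, 0], [-0.0023, -0.002, 0.041, 0, 0], [-0.0023, -0.002, 0.041, 0, 0], [-0.0023, -0.002, 0.041, 0, 0]],
])

```text
time_s: 10.17
ee_pos: [0.4624, -0.3197, 0.008]
ee_rot: [0.0, 0.759, 0.651, 0.0]
ft_force: [0.8, 0.6, -1.2]
finger_gap: 0.226
finger_force: 30.0
```

Request:
servo_tool([
  [[0, 0, 0.001, 0, 0], [0, 0, 0.002, 0, 0], [0, 0, 0.002, 0, 0], [0, 0, 0.002, 0, 0]],
])

```text
time_s: 10.5
ee_pos: [0.4624, -0.3196, 0.0062]
ee_rot: [0.0, 0.759, 0.651, 0.0]
ft_force: [0.3, 0.3, -1.3]
finger_gap: 0.227
finger_force: 30.0
```

Request:
servo_tool([
  [[0, 0, 0.0005, 0, 0], [0, 0, 0.001, 0, 0], [0, 0, 0.001, 0, 0], [0, 0, 0.001, 0, 0]],
])

```text
time_s: 10.83
ee_pos: [0.4623, -0.3195, 0.005]
ee_rot: [0.0, 0.759, 0.651, 0.0]
ft_force: [-0.1, 1.0, -1.5]
finger_gap: 0.226
finger_force: 30.0
```

Under 1 mm remains, so I release.

Request:
servo_tool([
  [[0, 0, 0, 0, 0.03], [0, 0, 0, 0, 0.04], [0, 0, 0, 0, 0.06], [0, 0, 0, 0, 0.06], [0, 0, 0, 0, 0.06], [0, 0, 0, 0, 0.06], [0, 0, 0, 0, 0.06], [0, 0, -0.02, 0, 0.06], [0, 0, -0.05, 0, 0.06], [0, 0, -0.08, 0, 0.06], [0, 0, -0.11, 0, 0.06], [0, 0, -0.14, 0, 0.06], [0, 0, -0.14, 0, 0.06], [0, 0, -0.14, 0, 0.06]],
])

```text
time_s: 12.0
ee_pos: [0.4632, -0.3204, 0.147]
ee_rot: [0.002, 0.759, 0.651, 0.0]
ft_force: [0.6, 0.5, -0.7]
finger_gap: 0.69
finger_force: 0.0
```

Run:
```python
from h import *
from bench import snapshot
s=snapshot("side")
cv2.imwrite("pics/i.png",cv2.resize(s[120:440,300:480],(338,600))[:,:,::-1])
toolrows([])
bl=blobs(s,(18,120,120),(35,255,255),(360,165,450,238),20)
m=sum(a[3] for a in bl); pts=np.argwhere(m)[:,::-1]
print(cv2.minAreaRect((plane("side",pts,.014)[:,:2]*1000).astype(np.float32)))
```

```text
pos [ 0.4622 -0.3194  0.1454] tool y deg -8.82 tilt -1.0 F [-1.5 -0.1 -0. ] t 12.05
((462.86553955078125, -318.04339599609375), (185.37863159179688, 21.117443084716797), 81.35882568359375)
```

View pics/i.png

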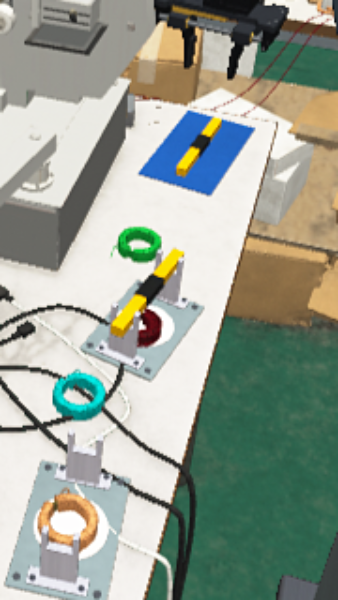

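The bar lies along the middle of the mat at (200,145). The copper coil at (68,520) and the other bar at (150,290) are in place, and the gripper is clear.

```bash
python3 -c "
from bench import bot; print(bot.close_job())"
```

```text
the job is handed in; nothing more can be done
None
```

The keeper bar was lifted out level and now lies along the middle of the blue mat, within about 2 mm of centre; the copper coil and the other bar look undisturbed, and the job is handed in (no verdict was returned).

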